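# Draw a heat-sink bar from the chute and seat it

### The arm

A 7-joint arm with a two-finger parallel gripper is mounted at the origin on the work surface. World frame = base frame: x ahead of the robot, y to its left, z up, the work surface at z = 0. Lengths are in m, angles in degrees, forces in N, time in s.
With the tool pointing down it reaches from about 0.425 to 0.825 m from the base axis. Payload 3.6 kg.
Tool frame: the origin (TCP) lies where the fingers leave the gripper's body, on its centre line; the fingertips stand 73 mm ahead of it and the grasp point (between the pads) lies 54 mm ahead of it (arm.grip_depth is the distance from the TCP to the grasp point, in m); z points along the fingers, y is the line along which they close (so a half turn about z gives the same grasp; the last joint's range is limited). The gripper opens to 85 mm and grips with 20 to 120 N. Pads are 22 mm wide; open, the fingers measure 114 mm over their backs; the gripper's body (76 mm by 85 mm) begins 54 mm behind the grasp point. The pads swing forward as they close: fully open they stand 13 mm farther back than shut.
Start: joints at [-74.513, 35.231, -0.722, 81.555, 0.464, 63.22, -2.315], TCP at [0.19, 0.622, 0.304] pointing down, gripper open.
Joint ranges: [-178.69, 178.69], [-17.37, 117.87], [-77.05, 75.6], [15.02, 138.74], [-78.02, 258.01], [0.78, 113.62], [-162.83, 162.83]. Speed limits (degrees/s): [159.86, 159.86, 180, 180, 180, 180, 180].

### API

Orientations are given as a 3x3 rotation matrix whose columns are the frame's x, y, z axes.
In Python, from workcell import arm gives the robot as it stands.
- The arm moves only by the tool move_arm, never from a script. Its argument "steps" is a list of rows, each a list of 3 entries, a list of its own where there are three numbers: the finger opening in cm, from 0 to 8.54, then the shift along the world's x, y, z in cm, then the turn about the world's z in degrees. In form: [[jaw, [tx, ty, tz], yaw], ...]. A call has 1 to 5 rows; each row shifts and turns the commanded pose from where the row before left it; what a row does not reach is not made up. A row lasts 1/10 s, in which the tool goes at most 50 mm and 8.59 degrees, less where a joint would pass 70% of its speed; a pose out of reach is approached as far as the arm can. A call is refused whole if a number of a shift passes 5 or a number of a turn 8.59, either way. A call with a gripper value outside its range is refused whole. The fingers move at their own pace and stop on an object; the grip force is fixed at half the most. Time passes only in rows, so rows that do not move let the fingers close. It gives the time, the measured TCP pose, the force, the opening and the grip force at its end, in the units of the state.
- arm.sense(): the state, without advancing time (a new reading comes with each control period).
- arm.capture(name): name is "scene" or "top"; returns a dict with "color" (420x560x3 uint8, red, green, blue), "fovy" (degrees; the focal length in pixels is half the picture's height over the tangent of half this angle, whatever the lens; pixels are square), "cx", "cy" (the principal point, pixels), "k1" (the pictures are not rectified: a ray, as slopes to the right and down, at radius r is drawn at 1 + k1 r^2 times it, then the intrinsics apply), "position" and "orientation" of the camera in the world. Camera axes: x right, y down, z forward; pixel columns grow to the right and rows downward; lengths in m; the calibration is good to about 2 mm. A picture is of the moment at which its call begins. There is no depth.
- arm.job_done(): hands the job in; it is judged then, once.
Trained networks look in the newest picture that a camera, given by its name, has taken for a name from the list of things; names that differ only in an ending like _2 or _b are one class to them, and where a whole thing is asked for, a point or a joint stands for the part that bears it (a point fixed in the world has none). Each returns a list of dicts, best first, with "score" (0 to 1); they miss things now and then, are a little off and sometimes report something else, mostly with a low value. They report only what shows in the picture. A call takes as long as a camera call. They do not tell look-alikes from the thing itself.
- arm.spot_in(camera, thing): "uv" ([column, row] in pixels, amid what is visible of it).
- arm.place_of(camera, thing): "uv" ([column, row] in pixels: a listed point, or the origin of a listed thing).
The state is a dict: "t": time; "qpos": joint angles; "dq": joint speeds; "tau": joint torques, N m; "eef_pos": TCP position; "orientation": TCP orientation; "contact_force": force on the tool from outside, world axes, zero at the start; "wrist_torque": the same for the moment, N m; "opening": finger opening in m; "grasp_force": force on a finger pad.
Only numpy, scipy, OpenCV 4.12 (cv2) and the standard library are available. Lean on these libraries where they do the work, as an engineer would, in place of code of your own. Each camera call takes 0.05 s, during which the arm holds its last target. There are 200 camera calls.

### The job

From the chute that holds the wide aluminium bars, draw out the bottom bar by the end that sticks out, leaving the two bars above it in the chute. Then lay it gently, flat and lengthwise, centred on the long black raised seat of the steel mounting plate, and let go.

Things in the scene. Friction and masses are not known exactly. Their poses are not given: they have to be found in the camera images.
- bar_low: Bottom bar of the wide stack: plain aluminium, 130 x 40 x 14 mm, 0.14 to 0.26 kg. Origin: centre of its underside; x along its length, y across, z up. It lies on a chute's floor, 30 mm above the bench; 46 to 52 mm of its -x end (towards the robot) stand out of the exit slot in free air. Drawn along its -x it slides easily (a few N) and is clear of the chute after 85 mm.
- bar_mid: The bar on top of bar_low, same size, look, origin and axes, wholly inside the chute. Once bar_low is drawn out it drops 14 mm to the chute's floor (tipping for a moment) and stays. The chute is bolted down, open on top, of dark steel: wall posts and front lips rise to 75 mm above the bench, 2 mm from the bars; its slot is 20 mm high, so only the bottom bar can pass.
- bar_top: The bar on top of bar_mid, the uppermost of the three, same size, look, origin and axes; it comes down 14 mm too. (A second chute near by holds bars of the same length but only 20 mm wide: not wanted.)
- seat_top (a point): Centre of the top of the raised seat: a fixed black plastic block, 130 long, 34 wide, 14 mm high, on a 4 mm steel plate lying on the bench. x along the seat, y across, z up. The bar overhangs each long side by 3 mm, so fingertips may reach below it there. Parts up to 40 mm tall stand along the plate's -y edge, at least 90 mm from the seat's centre line.
Not all that is in view belongs to the job. Leave any yellow look-alike of the bar_low alone.

How it is judged:
By the outcome, as a careful person would: the job done as asked, in the order asked, and still so for the second after the job is handed in, with the robot touching nothing.
It also fails if it takes over 35 s, if anything falls off the work surface, if the arm or the gripper's body presses on something with over 40 N, if the wrist force passes 120 N, or if a joint passes its speed limit or range.

## Working session

There is one attempt and no reset: what is moved stays moved. The work goes in short steps, Python scripts to look and compute and a tool call to move; the robot and the scene stay as the last step left them, time stands still between calls to the robot, and variables do not carry over. Pictures are saved under pics/ and viewed, at most 10 in all, crops included, and the job is handed in when it is done.

Besides the shell and the picture viewer there is one more tool, called after "Request:" as name([rows], argument=value, ...), one row to a line, values as JSON. move_arm: Moves the arm, as the interface text tells. Its arguments: {"type":"object","properties":{"steps":{"type":"array"}},"required":["steps"]}

```bash
mkdir -p pics
cat > h.py <<'E'
import numpy as np, cv2
from workcell import arm
def cap(n,f=None):
    c=arm.capture(n)
    if f: cv2.imwrite('pics/'+f,c['color'][:,:,::-1])
    return c
def K(c):
    f=210/np.tan(np.radians(c['fovy'])/2); return f
def ray(c,uv):
    f=K(c); d=np.array([(uv[0]-c['cx'])/f,(uv[1]-c['cy'])/f]); s=d.copy()
    for _ in range(20): s=d/(1+c['k1']*(s@s))
    return np.array(c['orientation'])@np.r_[s,1]
def onz(c,uv,z):
    r=ray(c,uv); p=np.array(c['position']); return p+r*(z-p[2])/r[2]
def proj(c,P):
    q=np.array(c['orientation']).T@(np.array(P)-np.array(c['position'])); s=q[:2]/q[2]
    return s*(1+c['k1']*(s@s))*K(c)+[c['cx'],c['cy']]
E
python3 - <<'E'
from h import *
for n in('scene','top'):
    c=cap(n,n+'0.png'); print(n,c['position'],c['fovy'],c['k1'])
    for t in('bar_low','bar_top','seat_top'):
        for fn in(arm.spot_in,arm.place_of):
            try:
                for d in fn(n,t)[:4]: print(t,fn.__name__,np.round(d['uv'],1),round(d['score'],2),[np.round(onz(c,d['uv'],z)[:2],4) for z in(.018,.03,.072)])
            except Exception as e: print(t,e)
s=arm.sense();print(s['t'],s['eef_pos'],s['orientation'])
E
```

```text
scene [0.83777194 0.75475229 0.59690208] 49.22947260947482 -0.1224652972146122
bar_low call [301.7 301.2] 0.84 [array([0.5418, 0.2745]), array([0.5479, 0.2845]), array([0.5694, 0.3193])]
bar_low call [405.4 337.4] 0.76 [array([0.4402, 0.428 ]), array([0.4485, 0.4348]), array([0.4773, 0.4585])]
bar_low call [409.4 263.1] 0.87 [array([0.3122, 0.2934]), array([0.3231, 0.303 ]), array([0.3612, 0.3364])]
bar_low call [401.8 342.7] 0.61 [array([0.4523, 0.4333]), array([0.4603, 0.44  ]), array([0.4882, 0.4633])]
bar_low call [282.2 309.3] 0.59 [array([0.5804, 0.2742]), array([0.5858, 0.2842]), array([0.6044, 0.3191])]
bar_top call [249.1 307.8] 0.86 [array([0.628 , 0.2429]), array([0.6324, 0.2535]), array([0.6476, 0.2907])]
bar_top call [249.3 310. ] 0.95 [array([0.63  , 0.2477]), array([0.6343, 0.2582]), array([0.6494, 0.295 ])]
seat_top call [192.3 185.9] 0.74 [array([ 0.5732, -0.1908]), array([ 0.5787, -0.1712]), array([ 0.5979, -0.1026])]
seat_top call [199.3 187.9] 0.62 [array([ 0.5616, -0.1729]), array([ 0.5673, -0.1537]), array([ 0.5874, -0.0864])]
top [0.37887674 0.06748276 1.089955
[... 409 characters left out ...]
, 0.2825]), array([0.5885, 0.2801]), array([0.5802, 0.2716])]
bar_low call [125.1 231.1] 0.61 [array([0.432 , 0.4127]), array([0.4314, 0.4088]), array([0.4294, 0.3953])]
bar_top call [183.4 126.2] 0.78 [array([0.6574, 0.2901]), array([0.6542, 0.2876]), array([0.6433, 0.2789])]
seat_top call [419.8 169.5] 0.66 [array([ 0.5536, -0.2189]), array([ 0.5516, -0.2157]), array([ 0.5448, -0.2045])]
seat_top call [401.2 171.9] 0.93 [array([ 0.5491, -0.1789]), array([ 0.5472, -0.1762]), array([ 0.5405, -0.1665])]
0.7 [0.19008479 0.62155246 0.30393753] [[-9.56299287e-01  2.92389590e-01 -3.87529602e-05]
 [ 2.92389590e-01  9.56299288e-01 -1.27552170e-06]
 [ 3.66864789e-05 -1.25507426e-05 -9.99999999e-01]]
```

View pics/scene0.png

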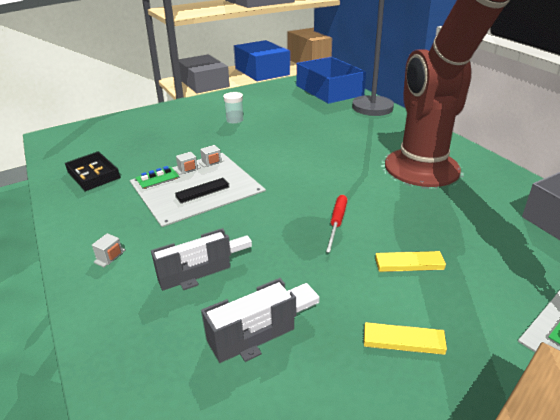

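View pics/top0.png

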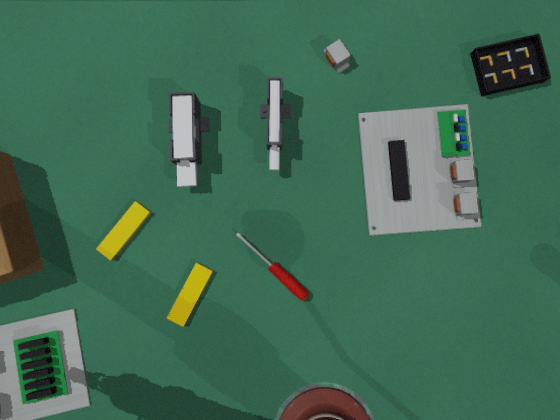

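The top view shows the wide chute at (185,130), its stub end at (187,173), the narrow chute at (274,110) and the black seat at (399,171). Next I measure their edges.

```bash
cat > m.py <<'E'
from h import *
def blob(c,mask,box,z):
    x0,y0,x1,y1=box; m=np.zeros(mask.shape,np.uint8); m[y0:y1,x0:x1]=mask[y0:y1,x0:x1]
    n,l,s,_=cv2.connectedComponentsWithStats(m); k=1+np.argmax(s[1:,4]); ys,xs=np.where(l==k)
    P=np.array([onz(c,(x,y),z)[:2] for x,y in zip(xs,ys)])
    r=cv2.minAreaRect((P*1000).astype(np.float32)); v,w=np.linalg.eigh(np.cov(P.T)); a=w[:,1]
    return len(xs),np.round(P.mean(0),4),np.round(r[0],1),np.round(r[1],1),round(r[2],1),'pca',round(np.degrees(np.arctan2(a[1],a[0]))%180,1)
E
python3 - <<'E'
from m import *
c=cap('top'); im=c['color'].astype(int); lo=im.min(2); hi=im.max(2)
w=((lo>150)).astype(np.uint8); b=(hi<60).astype(np.uint8)
print('top bar',blob(c,w,(168,85,206,157),.072))
print('stub',blob(c,w,(168,161,206,195),.044))
print('seat',blob(c,b,(380,130,418,210),.018))
s=cap('scene'); im=s['color'].astype(int); b2=(im.max(2)<60).astype(np.uint8)
print('seat scene',blob(s,b2,(165,170,240,210),.018))
big=[]
for c,(x,y) in((c,(183,140)),(s,(262,318))):
    p=c['color'][y-55:y+55,x-65:x+65]; big.append(cv2.resize(p,(780,660)[0:2],interpolation=cv2.INTER_CUBIC)[:, :])
big=[cv2.resize(b,(400,340)) for b in big]
q=cv2.resize(c['color'][150:230,150:250],(400,320))
cv2.imwrite('pics/z1.png',np.hstack(big)[:,:,::-1])
E
```

```text
top bar (1149, array([0.6439, 0.2813]), array([643.9, 281.4]), array([126.7,  38.5]), 1.0, 'pca', np.float64(1.0))
stub (379, array([0.5461, 0.2795]), array([548.3, 279.3]), array([46.7, 37.6]), 0.1, 'pca', np.float64(166.4))
seat (965, array([ 0.5534, -0.1734]), array([ 553.8, -173.5]), array([129.7,  34.9]), 3.5, 'pca', np.float64(3.5))
seat scene (525, array([ 0.5598, -0.1621]), array([ 558.5, -162.6]), array([129.4,  46. ]), 3.4, 'pca', np.float64(3.8))
```

View pics/z1.png

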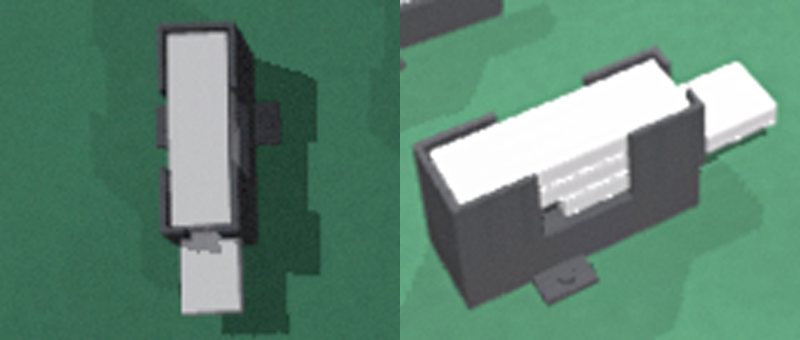

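The wide stack's axis is yawed about 1°, with the stub end near x=0.524 and y≈0.2797. The seat is at (0.5536, -0.1735), yawed 3.5°. I'll grasp at about (0.553, 0.2797) with TCP z at 0.091.

Request:
move_arm([
  [8.5, [3.4, -3.2, 0], 4],
  [8.5, [3.4, -3.2, 0], 5],
  [8.5, [3.4, -3.2, 0], 5],
  [8.5, [3.4, -3.2, 0], 4],
  [8.5, [3.4, -3.2, 0], 0],
])

```text
t: 1.3
eef_pos: [0.3614, 0.4601, 0.3042]
orientation: [[-1.0, -0.019, 0.0], [-0.019, 1.0, 0.0], [-0.0, 0.0, -1.0]]
contact_force: [1.2, 0.1, -0.4]
opening: 0.0853
grasp_force: 0.0
```

Request:
move_arm([
  [8.5, [3.4, -3.2, 0], 0],
  [8.5, [3.4, -3.2, 0], 0],
  [8.5, [3.4, -3.2, 0], 0],
  [8.5, [3.4, -3.2, 0], 0],
  [8.5, [3.4, -3.2, 0], 0],
])

```text
t: 1.8
eef_pos: [0.5314, 0.3001, 0.3042]
orientation: [[-1.0, -0.017, 0.001], [-0.017, 1.0, 0.0], [-0.001, 0.0, -1.0]]
contact_force: [1.5, 0.8, -0.2]
opening: 0.0849
grasp_force: 0.0
```

Request:
move_arm([
  [8.5, [2.1, -2.0, -3], 0],
  [8.5, [0, 0, -4], 0],
  [8.5, [0, 0, -4], 0],
  [8.5, [0, 0, -3], 0],
  [8.5, [0, 0, -1], 0],
])

```text
t: 2.3
eef_pos: [0.5494, 0.2805, 0.1504]
orientation: [[-1.0, -0.017, -0.006], [-0.017, 1.0, -0.003], [0.006, -0.003, -1.0]]
contact_force: [-0.3, -0.6, 0.2]
opening: 0.0847
grasp_force: 0.0
```

Run:
```python
from h import *
out=[]
for n in('top','scene'):
    c=cap(n); im=c['color'].copy()
    e=arm.sense()['eef_pos']
    u=proj(c,np.array(e)-[0,0,.054]); print(n,e,u)
    x,y=u.astype(int); cv2.circle(im,(x,y),1,(255,0,0),-1)
    out.append(cv2.resize(im[max(y-60,0):max(y-60,0)+120,x-65:x+65],(400,370),interpolation=cv2.INTER_CUBIC))
cv2.imwrite('pics/z2.png',np.hstack(out)[:,:,::-1])
```

```text
top [0.54965693 0.28080114 0.15058554] [179.90682774 169.21499777]
scene [0.55059761 0.28129031 0.15271206] [299.65772545 270.53638834]
```

View pics/z2.png

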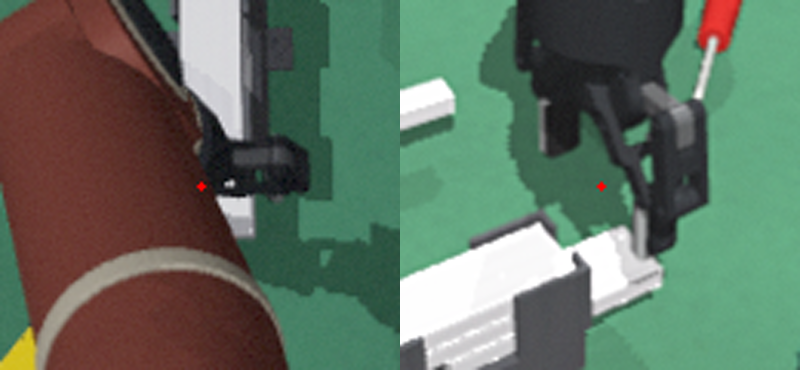

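The scene view shows the open fingers straddling the stub, with the projected grasp point (600,187 in the crop) midway between them. Lowering and gripping.

Request:
move_arm([
  [8.5, [0.1, -0.2, -2.5], 0],
  [8.5, [0, 0, -2.5], 0],
  [8.5, [0, 0, -1.3], 0],
  [8.5, [0, 0, 0], 0],
  [6, [0, 0, 0], 0],
])

```text
t: 2.9
eef_pos: [0.5529, 0.2802, 0.0924]
orientation: [[-1.0, -0.018, 0.002], [-0.018, 1.0, 0.001], [-0.002, 0.001, -1.0]]
contact_force: [0.4, 0.7, -0.2]
opening: 0.0729
grasp_force: 0.0
```

Request:
move_arm([
  [3.5, [0, 0, 0], 0],
  [3, [0, 0, 0], 0],
  [3, [0, 0, 0], 0],
  [3, [0, 0, 0], 0],
  [3, [0, 0, 0], 0],
])

```text
t: 3.4
eef_pos: [0.5528, 0.28, 0.0925]
orientation: [[-1.0, -0.017, 0.002], [-0.017, 1.0, 0.001], [-0.002, 0.001, -1.0]]
contact_force: [-1.1, -0.9, 6.8]
opening: 0.0387
grasp_force: 61.8
```

Request:
move_arm([
  [3, [-0.5, 0, 0], 0],
  [3, [-1.5, -0.03, 0], 0],
  [3, [-1.5, -0.03, 0], 0],
  [3, [-1.5, -0.03, 0], 0],
  [3, [-1, -0.02, 0], 0],
])

```text
t: 3.9
eef_pos: [0.4927, 0.2787, 0.0916]
orientation: [[-1.0, -0.017, 0.003], [-0.017, 1.0, 0.001], [-0.004, 0.001, -1.0]]
contact_force: [2.2, -0.8, 0.8]
opening: 0.0389
grasp_force: 61.4
```

Request:
move_arm([
  [3, [-1.0, -0.02, 0], 0],
  [3, [-1.5, -0.03, 0], 0],
  [3, [-1.5, -0.03, 0], 0],
  [3, [-1.5, -0.03, 0], 0],
  [3, [-1.0, 0, 0], 0],
])

```text
t: 4.4
eef_pos: [0.4238, 0.2767, 0.09]
orientation: [[-1.0, -0.018, -0.006], [-0.018, 1.0, -0.003], [0.006, -0.003, -1.0]]
contact_force: [-0.7, 0.4, -2.3]
opening: 0.0387
grasp_force: 60.9
```

Run:
```python
from h import *
c=cap('top'); s=cap('scene'); print(arm.sense()['eef_pos'])
o=[cv2.resize(c['color'][80:280,100:300],(400,400)),cv2.resize(s['color'][180:380,200:400],(400,400))]
cv2.imwrite('pics/z3.png',np.hstack(o)[:,:,::-1])
```

```text
[0.42412538 0.27712992 0.09021512]
```

View pics/z3.png

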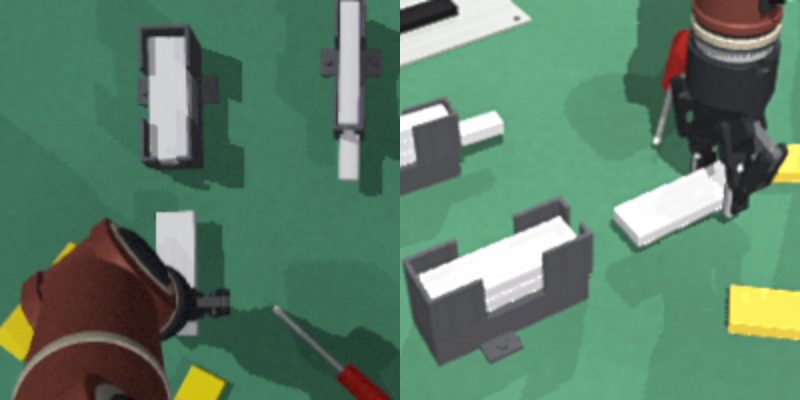

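The wide chute holds two bars (crop 170,95) and bar_low hangs level in the gripper. Lifting and carrying it to the seat.

Request:
move_arm([
  [3, [0, 0, 2], 0],
  [3, [0, -1, 4], 0],
  [3, [1, -3, 3], 0],
  [3, [1, -4, 1], 0],
  [3, [1, -4, 0], 0],
])

```text
t: 5.0
eef_pos: [0.4588, 0.1566, 0.1928]
orientation: [[-1.0, -0.018, 0.005], [-0.018, 1.0, 0.002], [-0.005, 0.001, -1.0]]
contact_force: [0.7, -0.9, -1.7]
opening: 0.039
grasp_force: 61.2
```

Request:
move_arm([
  [3, [1, -4, 0], 0],
  [3, [1, -4, 0], 0],
  [3, [1, -4, 0], 0],
  [3, [1, -4, 0], 0],
  [3, [1, -4, 0], 0],
])

```text
t: 5.5
eef_pos: [0.5074, -0.0449, 0.1907]
orientation: [[-1.0, -0.017, -0.001], [-0.017, 1.0, -0.0], [0.001, -0.0, -1.0]]
contact_force: [1.2, 0.9, -2.6]
opening: 0.0393
grasp_force: 61.2
```

Request:
move_arm([
  [3, [1, -4, 0], 1],
  [3, [0.3, -4, 0], 1],
  [3, [0, -3, 0], 0.5],
  [3, [0, -2, 0], 0],
  [3, [0, 0, -1], 0],
])

```text
t: 6.0
eef_pos: [0.5201, -0.1784, 0.1813]
orientation: [[-0.999, -0.053, 0.002], [-0.053, 0.999, -0.004], [-0.002, -0.004, -1.0]]
contact_force: [1.2, -0.3, -1.4]
opening: 0.0386
grasp_force: 61.2
```

Request:
move_arm([
  [3, [-0.2, 0.2, -3], 0.5],
  [3, [0, 0, -3], 0],
  [3, [0, 0, -2], 0],
  [3, [0, 0, -0.5], 0],
  [3, [0, 0, 0], 0],
])

```text
t: 6.5
eef_pos: [0.5178, -0.1698, 0.095]
orientation: [[-0.998, -0.071, -0.002], [-0.071, 0.998, 0.001], [0.002, 0.001, -1.0]]
contact_force: [-0.4, 0.9, -2.2]
opening: 0.0391
grasp_force: 61.1
```

Run:
```python
from m import *
c=cap('top'); s=cap('scene'); q=arm.sense(); print(q['eef_pos'],q['contact_force'],q['orientation'])
e=np.array(q['eef_pos']); zb=e[2]-.0615; print('zbottom',zb)
for n,k in(('top',c),('scene',s)):
    im=k['color'].astype(int)
    for d in (arm.place_of(n,'bar_low')+arm.spot_in(n,'bar_low'))[:6]: print(n,np.round(d['uv'],1),round(d['score'],2),np.round(onz(k,d['uv'],zb),4))
    a=np.radians(3.5); ux=np.array([np.cos(a),np.sin(a),0]); uy=np.array([-ux[1],ux[0],0])
    o=np.ascontiguousarray(im.astype(np.uint8)); 
    P=proj(k,[.5536,-.1735,.018]).astype(int); x0,y0=P-[50,50]
    z=cv2.resize(o[y0:y0+100,x0:x0+100],(400,400),interpolation=cv2.INTER_CUBIC)
    def dr(C,L,W,col):
        pts=[((proj(k,np.array(C)+i*L*ux+j*W*uy)-[x0,y0]+.5)*4).astype(int) for i,j in((-1,-1),(1,-1),(1,1),(-1,1))]
        cv2.polylines(z,[np.array(pts)],True,col,1)
    dr([.5536,-.1735,.018],.065,.017,(255,0,0))
    dr(np.r_[(e+.036*ux)[:2],zb+.014],.065,.02,(0,0,255))
    globals()[n]=z
cv2.imwrite('pics/z4.png',np.hstack([top,scene])[:,:,::-1])
```

```text
[ 0.51880533 -0.17041955  0.09663621] [-0.6395868  -0.39148387 -2.60987211] [[-9.97536695e-01 -7.01291237e-02  1.56491068e-03]
 [-7.01296477e-02  9.97537845e-01 -2.82443140e-04]
 [-1.54125014e-03 -3.91494031e-04 -9.99998736e-01]]
zbottom 0.03513621416045737
top [123.4 227.2] 0.97 [0.4394 0.4108 0.0351]
top [395.6 172.8] 0.68 [ 0.5447 -0.1631  0.0351]
top [191.8 291.8] 0.67 [0.303  0.2684 0.0351]
top [394.3 150.6] 0.66 [ 0.5924 -0.162   0.0351]
top [191.1 294.5] 0.59 [0.2975 0.2698 0.0351]
scene [405.6 262.1] 0.77 [0.332  0.3012 0.0351]
scene [200.7 183.1] 0.68 [ 0.559  -0.1645  0.0351]
scene [404.9 342. ] 0.68 [0.4587 0.4442 0.0351]
scene [404.8 336.8] 0.93 [0.452  0.4363 0.0351]
scene [410.7 260.8] 0.85 [0.3212 0.3034 0.0351]
scene [194.8 183.3] 0.77 [ 0.5717 -0.1711  0.0351]
```

View pics/z4.png

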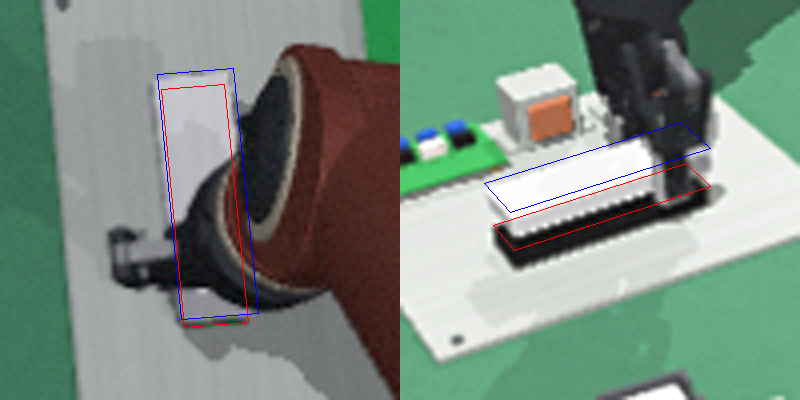

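The bar hangs above the seat. In the top view its far edge is near crop row 78 and its left edge near column 160, so I'm rectifying on the bar-top plane to read the offset.

```bash
cat > r.py <<'E'
from h import *
def rect(k,z,cen,yaw,L=90,W=40,r=4): # image: columns along +u (mm), rows along +v downward
    a=np.radians(yaw); u=np.array([np.cos(a),np.sin(a)]); v=np.array([-u[1],u[0]])
    X,Y=np.meshgrid(np.arange(-L,L,1/r)/1000,np.arange(-W,W,1/r)/1000)
    M=np.array([proj(k,[cen[0]+x*u[0]+y*v[0],cen[1]+x*u[1]+y*v[1],z]) for x,y in zip(X.ravel(),Y.ravel())]).reshape(*X.shape,2).astype(np.float32)
    return cv2.remap(k['color'],M[...,0],M[...,1],cv2.INTER_LINEAR)
E
python3 - <<'E'
from r import *
o=[]
q=arm.sense(); zt=q['eef_pos'][2]-.0475
for n in('top','scene'):
    k=cap(n); im=rect(k,zt,[.5536,-.1735],3.5)
    for x in(-65,65): cv2.line(im,(int((x+90)*4),0),(int((x+90)*4),20),(255,0,0),1)
    for y in(-20,20): cv2.line(im,(0,int((y+40)*4)),(20,int((y+40)*4)),(255,0,0),1)
    o.append(im[:300])
    g=im.astype(int).mean(2)
    print(n,'along', [round(v) for v in g[100:180,:].mean(0)[(50+90)*4:(80+90)*4:4]],'(x 50..80)')
    print('across',[round(v) for v in g[:,(30+90)*4:(55+90)*4].mean(1)[40:280:4]],'(y -30..30)')
print(q['eef_pos'])
cv2.imwrite('pics/z5.png',np.vstack([cv2.resize(i,(720,300)) for i in o])[:,:,::-1])
E
```

```text
top along [195, 194, 195, 195, 195, 195, 194, 193, 193, 194, 194, 195, 195, 196, 196, 190, 175, 162, 162, 163, 163, 163, 163, 163, 163, 163, 163, 164, 164, 163] (x 50..80)
across [39, 43, 45, 52, 59, 66, 76, 81, 84, 84, 83, 84, 91, 104, 116, 130, 157, 181, 193, 196, 198, 198, 198, 197, 196, 196, 195, 195, 195, 195, 195, 195, 194, 194, 193, 192, 192, 191, 191, 192, 192, 193, 195, 196, 197, 197, 197, 196, 195, 194, 194, 194, 194, 195, 190, 174, 154, 141, 137, 143] (y -30..30)
scene along [247, 246, 245, 246, 247, 247, 247, 247, 245, 243, 243, 245, 247, 248, 248, 247, 245, 239, 232, 225, 220, 221, 224, 228, 230, 230, 230, 229, 229, 229] (x 50..80)
across [167, 168, 171, 173, 176, 180, 186, 193, 201, 208, 212, 215, 216, 216, 217, 219, 222, 225, 230, 236, 242, 247, 251, 253, 254, 255, 255, 254, 254, 254, 253, 253, 253, 252, 252, 252, 251, 251, 251, 251, 251, 251, 251, 251, 251, 251, 252, 252, 252, 253, 253, 253, 253, 253, 253, 253, 254, 253, 252, 249] (y -30..30)
[ 0.51863747 -0.17077649  0.09695191]
```

View pics/z5.png

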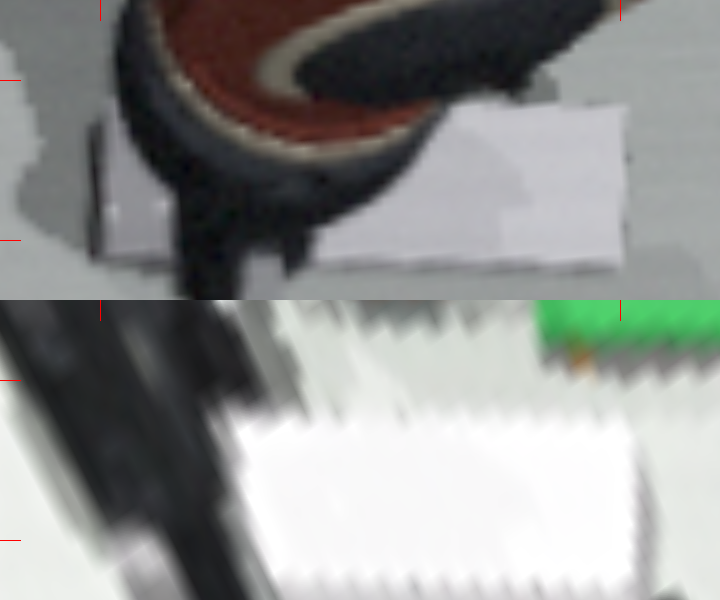

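The top view puts the bar centre at (+1.3, +5.0) mm, +0.7° relative to my seat estimate. The black side faces of the seat may have biased that estimate, so I'm refining it from the first top picture.

Run:
```python
from r import *
k=cap('top'); k['color']=cv2.imread('pics/top0.png')[:,:,::-1].copy()
im=rect(k,.018,[.5536,-.1735],3.5); g=im.astype(int).mean(2)
def edges(p,lo):
    h=(p.max()+p.min())/2; i=np.where(np.diff(p<h))[0]; return [round(float(v)/4+lo,2) for v in i]
print('along',edges(g[130:190].mean(0),-90))
for x in(-50,-25,0,25,50): print('across',x,edges(g[:,(x+86)*4:(x+94)*4].mean(1),-40))
p=g[:,300:420].mean(1); print([round(v) for v in p[60:260:4]],'y -25..25')
print([round(v) for v in g[130:190].mean(0)[60:140:4]],'x -75..-55')
```

```text
along [-66.0, 65.75]
across -50 [-18.75, 18.25]
across -25 [-18.75, 18.25]
across 0 [-19.25, 18.0]
across 25 [-19.25, 18.25]
across 50 [-19.25, 18.25]
[156, 155, 145, 129, 117, 107, 93, 73, 54, 42, 35, 33, 33, 33, 33, 33, 33, 33, 33, 33, 33, 34, 34, 34, 33, 33, 33, 33, 33, 33, 33, 33, 33, 35, 36, 36, 35, 35, 34, 31, 27, 29, 46, 78, 112, 132, 141, 146, 147, 146] y -25..25
[156, 156, 156, 156, 152, 147, 134, 119, 106, 94, 71, 43, 27, 30, 32, 33, 34, 34, 33, 33] x -75..-55
```

Corrected for the visible sides, the seat centre is at (+1.0, -1.4) mm in that frame. So I shift about -6 mm in y and turn -0.7°.

Request:
move_arm([
  [3, [0, -0.6, 0], -0.7],
  [3, [0, 0, 0], 0],
  [3, [0, 0, 0], 0],
  [3, [0, 0, 0], 0],
])

```text
t: 7.35
eef_pos: [0.518, -0.1767, 0.0958]
orientation: [[-0.998, -0.057, -0.0], [-0.057, 0.998, 0.0], [0.0, 0.0, -1.0]]
contact_force: [-0.9, -0.8, -2.0]
opening: 0.0387
grasp_force: 61.1
```

Run:
```python
from r import *
k=cap('top'); q=arm.sense(); e=q['eef_pos']; print(e,q['orientation'][0],q['contact_force'])
im=rect(k,e[2]-.0475,[.5536,-.1735],3.5); g=im.astype(int).mean(2)
print('far end',[round(v) for v in g[100:170].mean(0)[(60+90)*4:(72+90)*4:2]],'x 60..72 by .5')
for x in(35,55): print('across',x,[round(v) for v in g[:,(x+85)*4:(x+95)*4].mean(1)[56:260:4]],'y -26..25')
s=cap('scene'); S=proj(s,[.55,-.17,.03]).astype(int)
a=cv2.resize(s['color'][S[1]-45:S[1]+45,S[0]-60:S[0]+60],(720,540)[:2],interpolation=cv2.INTER_CUBIC)
cv2.imwrite('pics/z6.png',a[:,:,::-1])
```

```text
[ 0.51806287 -0.17651357  0.09586622] [-9.98338870e-01 -5.76150455e-02 -8.80992495e-05] [ 0.7655812   0.89445687 -2.60802776]
far end [198, 198, 197, 197, 197, 197, 195, 191, 186, 180, 173, 168, 164, 162, 162, 162, 162, 162, 162, 163, 163, 163, 163, 163] x 60..72 by .5
across 35 [33, 51, 75, 95, 116, 142, 168, 187, 194, 196, 197, 198, 197, 196, 195, 195, 194, 194, 193, 193, 192, 191, 189, 188, 187, 186, 185, 185, 185, 185, 186, 187, 188, 189, 190, 191, 191, 191, 191, 191, 190, 190, 192, 192, 175, 154, 126, 95, 70, 50, 65] y -26..25
across 55 [163, 162, 162, 162, 163, 168, 179, 191, 196, 197, 198, 198, 197, 197, 196, 196, 196, 197, 198, 198, 199, 199, 199, 198, 197, 196, 196, 197, 197, 198, 199, 199, 200, 199, 199, 198, 198, 198, 197, 196, 195, 195, 197, 199, 185, 162, 136, 104, 85, 80, 83] y -26..25
```

View pics/z6.png

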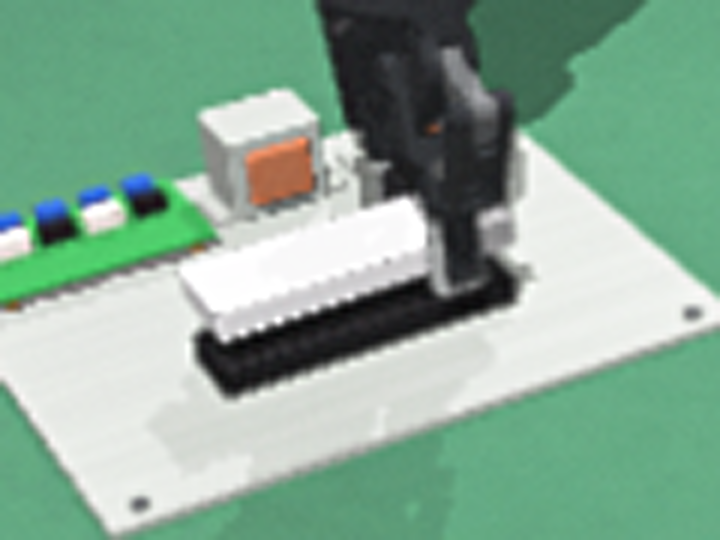

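The bar hangs just above the seat, roughly aligned; a fine shift of (+0.9, -0.5) mm remains. Then I lower slowly and watch the force.

Request:
move_arm([
  [3, [0.09, -0.05, -0.5], 0],
  [3, [0, 0, -0.5], 0],
  [3, [0, 0, -0.2], 0],
  [3, [0, 0, 0], 0],
  [3, [0, 0, -0.1], 0],
])

```text
t: 7.95
eef_pos: [0.519, -0.1771, 0.0828]
orientation: [[-0.998, -0.058, 0.0], [-0.058, 0.998, -0.0], [-0.0, -0.0, -1.0]]
contact_force: [-0.5, -0.6, -2.8]
opening: 0.0387
grasp_force: 61.1
```

Request:
move_arm([
  [3, [0, 0, -0.1], 0],
  [3, [0, 0, 0], 0],
])

```text
t: 8.15
eef_pos: [0.519, -0.1771, 0.0819]
orientation: [[-0.998, -0.058, -0.0], [-0.058, 0.998, -0.0], [0.0, -0.0, -1.0]]
contact_force: [0.8, -1.0, -1.9]
opening: 0.0389
grasp_force: 61.1
```

Request:
move_arm([
  [3, [0, 0, -0.1], 0],
  [3, [0, 0, 0], 0],
])

```text
t: 8.35
eef_pos: [0.519, -0.1772, 0.0809]
orientation: [[-0.998, -0.057, 0.0], [-0.057, 0.998, -0.0], [-0.0, -0.0, -1.0]]
contact_force: [-0.5, -0.7, -2.5]
opening: 0.039
grasp_force: 61.1
```

Request:
move_arm([
  [3, [0, 0, -0.1], 0],
  [3, [0, 0, 0], 0],
])

```text
t: 8.55
eef_pos: [0.5191, -0.1772, 0.0805]
orientation: [[-0.998, -0.058, 0.0], [-0.058, 0.998, -0.0], [-0.0, -0.0, -1.0]]
contact_force: [-1.9, -0.8, 3.6]
opening: 0.0387
grasp_force: 61.6
```

Request:
move_arm([
  [3, [0, 0, -0.05], 0],
  [3, [0, 0, 0], 0],
])

```text
t: 8.75
eef_pos: [0.5191, -0.1772, 0.0805]
orientation: [[-0.998, -0.057, 0.001], [-0.057, 0.998, -0.0], [-0.001, -0.0, -1.0]]
contact_force: [-2.3, 0.1, 6.0]
opening: 0.0386
grasp_force: 62.3
```

Request:
move_arm([
  [3, [0, 0, -0.05], 0],
  [3, [0, 0, 0], 0],
])

```text
t: 8.95
eef_pos: [0.5191, -0.1772, 0.0804]
orientation: [[-0.998, -0.057, 0.001], [-0.057, 0.998, -0.001], [-0.001, -0.001, -1.0]]
contact_force: [-2.5, 1.1, 9.8]
opening: 0.0388
grasp_force: 62.7
```

Seated. I ease off slightly and open.

Request:
move_arm([
  [3, [0, 0, 0.08], 0],
  [4.2, [0, 0, 0], 0],
  [5, [0, 0, 0], 0],
  [6, [0, 0, 0], 0],
  [6.5, [0, 0, 0], 0],
])

```text
t: 9.45
eef_pos: [0.519, -0.1771, 0.0795]
orientation: [[-0.998, -0.058, -0.0], [-0.058, 0.998, -0.0], [0.0, -0.0, -1.0]]
contact_force: [0.2, 0.2, 0.2]
opening: 0.065
grasp_force: 0.0
```

Request:
move_arm([
  [6.5, [0, 0, 0], 0],
  [6.5, [0, 0, 0.5], 0],
  [6.5, [0, 0, 2], 0],
  [6.5, [0, 0, 4], 0],
  [6.5, [0, 0, 4], 0],
])

```text
t: 9.95
eef_pos: [0.5185, -0.177, 0.1856]
orientation: [[-0.998, -0.058, -0.002], [-0.058, 0.998, 0.001], [0.002, 0.001, -1.0]]
contact_force: [-0.0, 0.0, 0.5]
opening: 0.0648
grasp_force: 0.0
```

Request:
move_arm([
  [6.5, [0, 4, 3], 0],
  [6.5, [0, 5, 0], 0],
  [6.5, [0, 5, 0], 0],
  [6.5, [0, 5, 0], 0],
  [6.5, [0, 5, 0], 0],
])

```text
t: 10.45
eef_pos: [0.5187, 0.0647, 0.2153]
orientation: [[-0.998, -0.057, 0.001], [-0.057, 0.998, 0.0], [-0.001, -0.0, -1.0]]
contact_force: [0.4, -0.4, -0.4]
opening: 0.0652
grasp_force: 0.0
```

Run:
```python
from r import *
k=cap('top'); im=rect(k,.032,[.5536,-.1735],3.5); g=im.astype(int).mean(2)
print('x -72..-58',[round(v) for v in g[130:190].mean(0)[18*4:32*4:2]])
print('x 58..72',[round(v) for v in g[130:190].mean(0)[148*4:162*4:2]])
for x in(-50,0,50): p=g[:,(x+85)*4:(x+95)*4].mean(1); print(x,'y -26..-14',[round(v) for v in p[56:104:4]],'14..26',[round(v) for v in p[216:264:4]])
s=cap('scene'); S=proj(s,[.55,-.17,.03]).astype(int)
a=cv2.resize(s['color'][S[1]-45:S[1]+45,S[0]-60:S[0]+60],(400,300),interpolation=cv2.INTER_CUBIC)
b=cv2.resize(k['color'][100:250,320:520],(400,300),interpolation=cv2.INTER_CUBIC)
cv2.imwrite('pics/z7.png',np.hstack([a,b])[:,:,::-1])
```

```text
x -72..-58 [133, 126, 123, 122, 122, 122, 120, 117, 113, 109, 104, 98, 95, 92, 94, 107, 125, 143, 161, 175, 185, 193, 201, 204, 205, 205, 205, 205]
x 58..72 [205, 205, 205, 205, 205, 205, 205, 205, 205, 205, 205, 204, 204, 201, 195, 185, 174, 163, 157, 157, 158, 160, 161, 162, 162, 162, 162, 163]
-50 y -26..-14 [120, 121, 119, 119, 139, 174, 195, 201, 205, 205, 206, 205] 14..26 [200, 202, 196, 178, 157, 126, 104, 118, 137, 149, 160, 162]
0 y -26..-14 [120, 121, 119, 125, 157, 187, 196, 201, 203, 204, 203, 203] 14..26 [201, 202, 195, 185, 166, 144, 130, 125, 135, 148, 156, 159]
50 y -26..-14 [123, 123, 122, 129, 141, 167, 193, 201, 203, 204, 204, 203] 14..26 [202, 203, 205, 196, 174, 154, 136, 123, 135, 148, 154, 159]
```

View pics/z7.png

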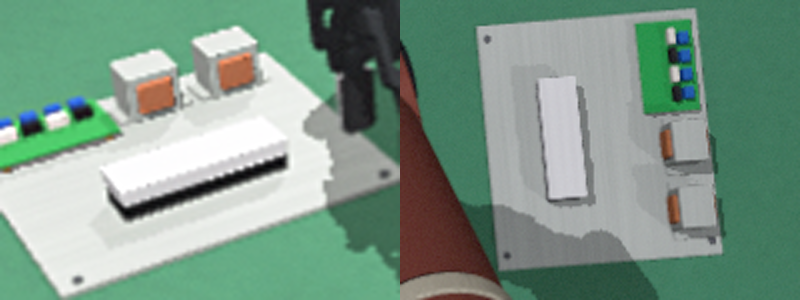

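The bar lies flat on the seat, centred within about 0.5 mm of the measured seat centre. The gripper is clear of everything, so I'm handing in.

```bash
python3 -c "
from workcell import arm
print(arm.job_done())"
```

```text
the job is handed in; nothing more can be done
None
```

I drew out the bottom wide bar, leaving the two above it in the chute, and laid it flat on the black seat (about 0.5 mm off centre by the top camera), then let go, backed the arm clear and handed the job in at about 10.5 s.

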